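Load the spare bay of the tube warmer and switch it on

TASK

Move the aluminium tube block from its stand into the one empty bay of the warmer, down flat on the bay floor between its walls and lips, never dropping it: the stand leaves room for fingers only at the block's long sides and the bay only at its ends, so set it upright on the bare counter on the way, let go, and take it again by its ends. Then turn that bay's own wing knob clockwise until its pointer lies on the black line mark (wing square across the unit), and let go. Do not touch the other knobs or shift anything else on the counter.

Things in the scene. Friction and masses are not known exactly. Their poses are not given: they have to be found in the camera images.
- block: The tube block: plain aluminium, 60 mm (its x) x 36 mm (its y) x 38 mm high, 0.15 to 0.3 kg, with eight white vial caps showing 5 mm above its top. Origin: centre of its underside, z up. It starts in the stand.
- stand: Fixed steel stand under the block; origin on the counter, x along the block. Floor plate 90 x 50 mm, 8 mm thick: the block's underside is 8 mm above the counter. At x = +-33 to +-38 mm stand end plates 46 mm wide, up to 48 mm above the counter, about 3 mm from the block's ends; the long sides (y) are open.
- warmer: Fixed warmer, origin on the counter: 310 mm wide (y), x from -105 (robot side) to +145 mm, deck 55 mm above the counter, back housing 85 mm high from x = +95 mm. Five units 58 mm apart in y, each with a wing knob on the robot side and a bay behind it. One of the three middle bays is empty: that unit is the task's.
- bay_a (a point): Floor centre of the empty bay, 55 mm above the counter; x along the bay, away from the robot, y across, z up. Walls at y = +-21 to +-27 mm, 60 mm long, 40 mm high: 3 mm free each side of the block, no room for fingers. Ends open but for lips 5 mm high at x = +-34 to +-38 mm. The block's x goes along the bay, either way round. Other bays hold like blocks.
- axis_a (a point): Point on the turning axis of the empty bay's knob, at deck level (55 mm above the counter), 92 mm from the bay's centre on the robot side; axes as the unit's (x towards its bay), not turning with the knob. Knob axes are 58 mm apart along y. The black line mark on the deck lies to its right (-y).
- wing_a (a point): The empty bay's knob: black wing (bar) 34 mm long (its x), 11 mm thick, from 4 to 38 mm above the deck, on a disc 32 mm across and 4 mm thick. A pale line on top marks the pointer end (+x). Origin on the axis at deck level; turns with the knob.
- knob_a (a joint): Angle of the empty bay's knob, rad: 0 = pointer towards its bay (unit's +x), growing clockwise from above; 1.571 = pointer on the line mark, wing square across the unit. Travel 0 to 2.4, no stop at the mark; friction 0.04 N m, stays where left. Starts between 0.2 and 0.6.
- knob_b: Wing knob of another unit, same shape and height as the task's knob, at any angle; not to be touched. Origin on its axis, at deck level; its x is its pointer direction.
- knob_c: Wing knob of another unit, same shape and height as the task's knob, at any angle; not to be touched. Origin on its axis, at deck level; its x is its pointer direction.
- knob_d: Wing knob of another unit, same shape and height as the task's knob, at any angle; not to be touched. Origin on its axis, at deck level; its x is its pointer direction.
- knob_e: Wing knob of another unit, same shape and height as the task's knob, at any angle; not to be touched. Origin on its axis, at deck level; its x is its pointer direction.
- pill_bottle: Bystander: white plastic jar, 48 mm across, 75 mm tall. Origin: centre of its underside. Leave alone.
- amber_bottle: Bystander: amber glass bottle, 56 mm across, 120 mm tall. Origin: centre of its underside. Leave alone.
- carton_tall: Bystander: upright white carton 40 x 70 x 100 mm. Origin: centre of its underside. Leave alone.
- carton_flat: Bystander: flat brown carton 90 x 50 x 25 mm. Origin: centre of its underside. Leave alone.
- beaker: Bystander: open glass beaker, 60 mm across, 80 mm tall. Origin: centre of its underside. Leave alone.
- timer: Bystander: grey flat timer 45 x 65 x 16 mm. Origin: centre of its underside. Leave alone.
- notepad: Bystander: paper pad 70 x 50 x 14 mm. Origin: centre of its underside. Leave alone.

How it is judged:
By the outcome, as a careful person would: the job done as asked, in the order asked, and still so for the second after the job is handed in, with the robot touching nothing.
It also fails if it takes over 61 s, if anything falls off the work surface, if the arm or the gripper's body presses on something with over 40 N, if the wrist force passes 120 N, or if a joint passes its speed limit or range.

ROBOT

A 7-joint arm with a two-finger parallel gripper is mounted at the origin on the work surface. World frame = base frame: x ahead of the robot, y to its left, z up, the work surface at z = 0. Lengths are in m, angles in rad, forces in N, time in s.
With the tool pointing down it reaches from about 0.35 to 0.9 m from the base axis. Payload 19.9 kg.
Tool frame: the origin (TCP) lies between the finger pads; the fingertips stand 19 mm ahead of it and the grasp point (between the pads) is the TCP; z points along the fingers, y is the direction in which the jaws open and shut (so a half turn about z gives the same grasp; the last joint's range is limited). The gripper opens to 94 mm and grips with 3 to 60 N. Pads are 16 mm wide; open, the fingers measure 119 mm over their backs; the gripper's body (75 mm by 177 mm) begins 78 mm behind the grasp point.
Start: joints at [1.236, 0.417, -0.01, 1.614, 0.005, 1.111, -0.053], TCP at [0.18, -0.598, 0.224] pointing down, gripper open.
Joint ranges: [-2.81, 2.81], [-0.39, 2.02], [-1.27, 1.25], [0.06, 2.57], [-1.19, 4.33], [0.19, 2], [-2.82, 2.82]. Speed limits (rad/s): [1.89, 1.89, 2.39, 2.39, 3.01, 3.01, 3.01].

INTERFACE

Orientations are given as a 3x3 rotation matrix whose columns are the frame's x, y, z axes.
In Python, from rig import robot gives the robot as it stands. Calls block until the motion is done:
- robot.move_ptp(position, orientation): joint-space move of the TCP to a pose.
- robot.move_linear(position, velocity=0.15, frame=None, threshold=None): straight line of the TCP; frame=None keeps the orientation; velocity is the mean speed in m/s. With threshold (N) it stops when the force on the tool has changed by that much, and returns True; else False.
- robot.goto_joints(angles): joint-space move.
- robot.gripper_to(opening): finger opening in m; the grip force is fixed at half the most; returns when the fingers have stopped.
- robot.pause(seconds).
- robot.ik(position, orientation): joint angles nearest the present ones, or None.
- robot.get_state(): the state.
- robot.grab_frame(name): name is "scene" or "side" or "wrist"; returns the picture (480x640x3 uint8, red, green, blue); there is no depth.
- robot.camera_info(name): a dict with "fx", "fy", "cx", "cy" (pixels), "rvec" (rotation vector, rad) and "tvec" (3), from world to camera coordinates, as OpenCV has them. Camera axes: x right, y down, z forward; pixel columns grow to the right and rows downward; lengths in m; the calibration is good to about 2 mm. A picture is of the moment at which its call begins: read the wrist's pose just before it. camera_info takes no time and is no camera call; for the wrist camera it gives the pose at the moment of the call.
A pose or a line that the arm cannot do raises robot.PlanningError and nothing moves.
- robot.sign_off(): hands the job in, once; it reports no verdict.
The state is a dict: "time": time; "qpos": joint angles; "joint_vel": joint speeds; "effort": joint torques, N m; "ee_pos": TCP position; "tool_rot": TCP orientation; "force": force on the tool from outside, world axes, zero at the start; "moment": the same for the moment, N m; "opening": finger opening in m.
Only numpy, scipy, OpenCV 4.12 (cv2) and the standard library are available. Lean on these libraries where they do the work, as an engineer would, in place of code of your own. Each camera call takes 0.05 s, during which the arm holds its last target. There are 200 camera calls.

## Working session

There is one attempt and no reset: what is moved stays moved. The work goes in short steps, each a Python script; the robot and the scene stay as the last script left them, time stands still between calls to the robot, and variables do not carry over. Pictures are saved under pics/ and viewed, about 8 in all and at most 12, crops included, and the job is handed in when it is done.

```bash
mkdir -p pics; ls; python3 - <<'E'
from rig import robot
import cv2,numpy as np
for n in("scene","side"):
    cv2.imwrite(f"pics/{n}0.png",robot.grab_frame(n)[:,:,::-1]); print(n,robot.camera_info(n))
print(robot.camera_info("wrist")); s=robot.get_state(); print(s["time"],s["opening"],s["tool_rot"])
E
```

```text
pics
scene {'fx': 544.1899904064672, 'fy': 544.1899904064672, 'cx': 315.74830014489936, 'cy': 232.2218826656792, 'rvec': array([ 2.41968942,  0.99553997, -0.29789691]), 'tvec': array([-0.40289248, -0.31197474,  1.69831388])}
side {'fx': 555.6642942214338, 'fy': 555.6642942214338, 'cx': 308.30441712924187, 'cy': 246.2967475118973, 'rvec': array([ 2.32790264, -0.29957519,  0.09896215]), 'tvec': array([-0.55107533,  0.14285338,  1.54482209])}
{'fx': 354.23026874397505, 'fy': 354.23026874397505, 'cx': 326.9481083537831, 'cy': 240.09671549702307, 'rvec': array([-2.34935   ,  1.7438748 ,  0.22675036]), 'tvec': array([-0.62457855, -0.02776456,  0.39024917])}
0.1 0.09374667726002224 [[ 9.57443864e-01  2.88619285e-01 -3.93350324e-04]
 [ 2.88619542e-01 -9.57443320e-01  1.02392098e-03]
 [-8.10872986e-05 -1.09387545e-03 -9.99999398e-01]]
```

View pics/scene0.png

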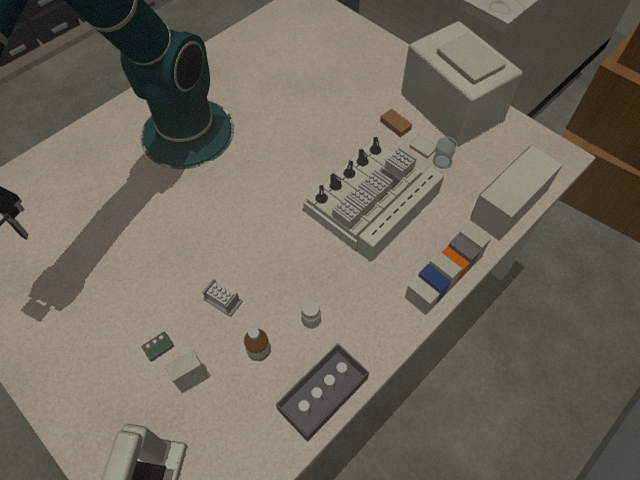

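View pics/side0.png

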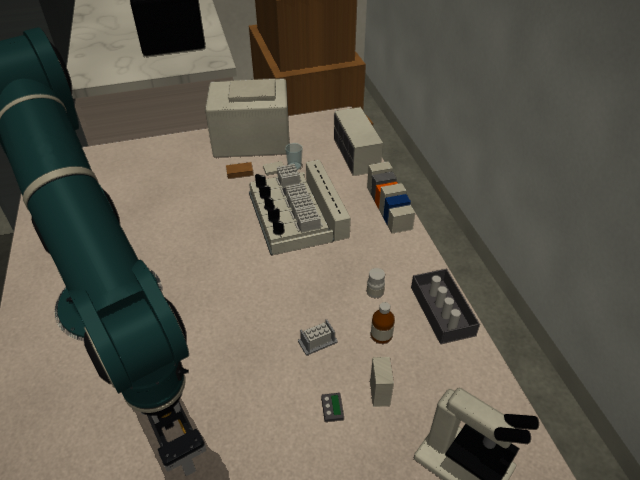

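Both views show the block in its stand at scene (221,295) / side (317,334). The knobs are at scene (321,193), (336,182), (349,169), (363,157) and (376,145). The gap in the bays is at the 4th unit from the near end, around scene (388,172).

```bash
cat > h.py <<'E'
import numpy as np, cv2
from rig import robot
def P(ci):
    return cv2.Rodrigues(np.array(ci["rvec"]))[0], np.array(ci["tvec"]).ravel()
def ray(ci,px,z):
    R,t=P(ci); px=np.atleast_2d(np.array(px,float))
    d=np.c_[(px[:,0]-ci["cx"])/ci["fx"],(px[:,1]-ci["cy"])/ci["fy"],np.ones(len(px))]@R
    c=-R.T@t
    return c+d*((z-c[2])/d[:,2])[:,None]
def proj(ci,X):
    R,t=P(ci); x=np.atleast_2d(X)@R.T+t
    return np.c_[ci["fx"]*x[:,0]/x[:,2]+ci["cx"],ci["fy"]*x[:,1]/x[:,2]+ci["cy"]]
def down(yaw):  # jaw axis (tool y) at angle yaw in the world, tool z down
    y=np.array([np.cos(yaw),np.sin(yaw),0]); z=np.array([0,0,-1.])
    return np.c_[np.cross(y,z),y,z]
def shot(name,f):
    ci=robot.camera_info(name); im=robot.grab_frame(name)[:,:,::-1].copy(); cv2.imwrite(f"pics/{f}.png",im); np.save(f"pics/{f}.npy",ci,allow_pickle=True); return ci,im
def load(f):
    return np.load(f"pics/{f}.npy",allow_pickle=True).item(), cv2.imread(f"pics/{f}.png")
E
python3 - <<'E'
from h import *
np.set_printoptions(precision=4,suppress=True)
a=robot.camera_info("scene");b=robot.camera_info("side")
print("block",ray(a,[220,293],.05),ray(b,[317,332],.05))
print("knobs",ray(a,[[322,187],[336,176],[349,164],[362,152],[376,140]],.093))
print("knobsB",ray(b,[[260,176],[264,190],[268,202],[272,213],[277,225]],.093))
w=robot.camera_info("wrist");R,t=P(w);s=robot.get_state();T=s["tool_rot"]
c=-R.T@t;print("cam in tool",T.T@(c-s["ee_pos"]));print(T.T@R.T)
for n,p,z in(("amber",[256,345],.06),("jar",[311,315],.04),("timer",[157,347],.016),("carton",[186,370],.05),("flat",[396,122],.02)):print(n,ray(a,p,z)[0][:2])
# zoom of scene
im=cv2.imread("pics/scene0.png");im2=cv2.imread("pics/side0.png")
o=np.hstack([cv2.resize(im[120:260,295:450],None,fx=2.55,fy=2.55,interpolation=2),cv2.resize(im2[150:260,235:360],(395,357),interpolation=2)])
cv2.imwrite("pics/z0.png",o);print(o.shape)
E
```

```text
block [[ 0.5246 -0.2914  0.05  ]] [[ 0.5162 -0.2995  0.05  ]]
knobs [[0.4988 0.0956 0.093 ]
 [0.4999 0.1489 0.093 ]
 [0.4967 0.2042 0.093 ]
 [0.4934 0.2612 0.093 ]
 [0.492  0.3218 0.093 ]]
knobsB [[0.49   0.312  0.093 ]
 [0.4888 0.2382 0.093 ]
 [0.4895 0.1778 0.093 ]
 [0.491  0.1248 0.093 ]
 [0.4944 0.0689 0.093 ]]
cam in tool [ 0.0734 -0.0002 -0.1603]
[[ 0.0009 -0.9669 -0.2553]
 [ 1.      0.0007  0.001 ]
 [-0.0008 -0.2553  0.9669]]
amber [ 0.6922 -0.3201]
jar [ 0.7238 -0.1712]
timer [ 0.5105 -0.4841]
carton [ 0.6191 -0.4713]
flat [0.4491 0.4725]
(357, 790, 3)
```

View pics/z0.png

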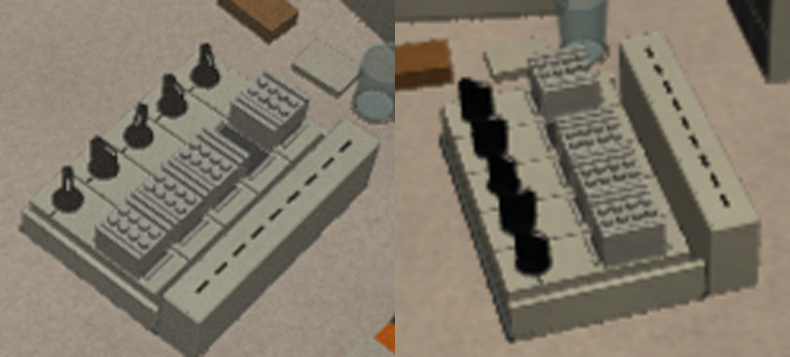

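The zoom confirms it: unit 4 from the −y end, whose knob is at about (0.49, 0.25), has the empty bay. Next is a wrist look over the block.

```bash
python3 - <<'E'
from h import *
s=robot.get_state()
robot.move_ptp([.52,-.295,.20],down(-0.9)) if 0 else robot.move_ptp([.52,-.295,.20],s["tool_rot"])
ci,im=shot("wrist","w1"); s=robot.get_state();print(s["time"],s["ee_pos"],s["qpos"])
E
```

```text
1.8167 [ 0.51935641 -0.29627226  0.20001229] [ 0.61417446  0.40034961 -0.18919275  1.70315861  0.08440523  1.04684631
 -0.88255145]
```

View pics/w1.png

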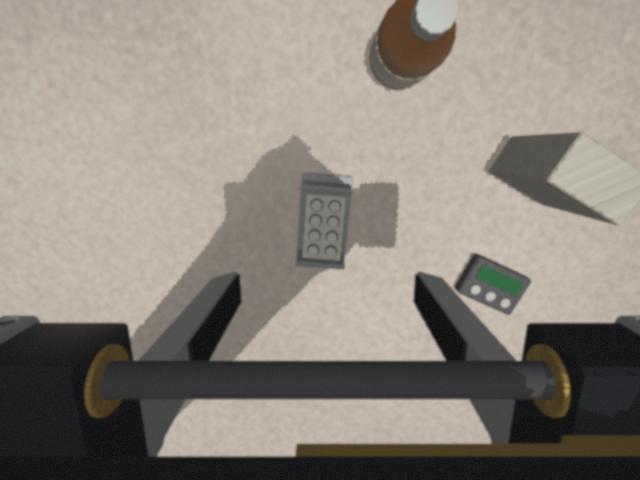

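The wrist view has the block top around (324,225) with its length nearly up the image, so the jaws are almost aligned already. I'll crop it to get the corners.

```bash
python3 - <<'E'
from h import *
np.set_printoptions(precision=4,suppress=True)
ci,im=load("w1")
g=cv2.cvtColor(im,cv2.COLOR_BGR2GRAY)
c=cv2.resize(g[165:275,285:365],None,fx=7,fy=7,interpolation=cv2.INTER_CUBIC)
circ=cv2.HoughCircles(cv2.GaussianBlur(c,(0,0),3),cv2.HOUGH_GRADIENT,1,90,param1=60,param2=18,minRadius=35,maxRadius=62)
o=cv2.cvtColor(c,cv2.COLOR_GRAY2BGR)
pts=circ[0][:, :2]/7+[285,165]-0.43 if circ is not None else []
W=ray(ci,pts,.051);print(np.c_[pts,W])
for x,y,r in circ[0]:cv2.circle(o,(int(x),int(y)),int(r),(0,0,255),1)
o=cv2.convertScaleAbs(o,alpha=1.7); cv2.imwrite("pics/w1c.png",o[:,:])
E
```

```text
Traceback (most recent call last):
  File "h.py", line 7, in ray
    d=np.c_[(px[:,0]-ci["cx"])/ci["fx"],(px[:,1]-ci["cy"])/ci["fy"],np.ones(len(px))]@R
             ~~^^^^^
IndexError: index 0 is out of bounds for axis 1 with size 0
```

```bash
python3 - <<'E'
from h import *
ci,im=load("w1")
o=cv2.resize(im[165:275,285:365],None,fx=5.4,fy=5.4,interpolation=cv2.INTER_CUBIC)
o=cv2.convertScaleAbs(o,alpha=1.8)
for i in range(8):
    cv2.putText(o,str(285+10*i),(54*i,10),0,.35,(0,255,255)); cv2.line(o,(54*i,0),(54*i,594),(0,120,120),1)
for i in range(11):
    cv2.putText(o,str(165+10*i),(0,54*i+10),0,.35,(0,255,255)); cv2.line(o,(0,54*i),(432,54*i),(0,120,120),1)
cv2.imwrite("pics/w1c.png",o)
E
```

```text
(no output)
```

View pics/w1c.png

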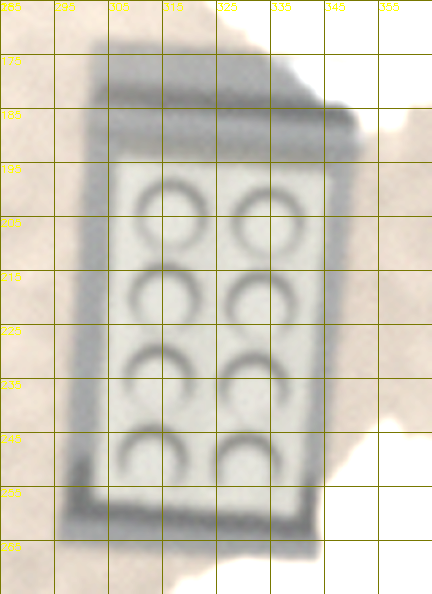

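```bash
python3 - <<'E'
from h import *
np.set_printoptions(precision=4,suppress=True)
ci,_=load("w1")
C=np.array([(115,155),(332,165),(300,520),(92,508)])/5.4+[285,165]-.4
W=ray(ci,C,.046);print(W,W.mean(0),[np.linalg.norm(W[i]-W[(i+1)%4]) for i in range(4)])
K=np.array([(171,218),(270,222),(166,298),(262,305),(158,380),(253,387),(152,460),(247,467)])/5.4+[285,165]-.4
V=ray(ci,K,.051);print(V.mean(0)); d=(V[6]+V[7]-V[0]-V[1]);d2=W[2]+W[3]-W[0]-W[1]
print(np.arctan2(d[1],d[0]),np.arctan2(d2[1],d2[0])); s=robot.get_state();T=s["tool_rot"];print("jaw",np.arctan2(T[1,1],T[0,1]))
w=robot.camera_info("wrist");print(-P(w)[0].T@P(w)[1])
E
```

```text
[[ 0.5458 -0.2688  0.046 ]
 [ 0.5545 -0.3034  0.046 ]
 [ 0.4944 -0.3166  0.046 ]
 [ 0.4862 -0.2816  0.046 ]] [ 0.5202 -0.2926  0.046 ] [np.float64(0.03569925036558609), np.float64(0.061518853366453796), np.float64(0.035937697522130434), np.float64(0.061006869021840604)]
[ 0.521  -0.2925  0.051 ]
-2.9360258882455055 -2.927804517175094
jaw -1.2798175581169513
[ 0.5897 -0.2751  0.3603]
```

Block centre is (0.5205, −0.2925) and its axis is at 0.208 rad; corners and caps agree. Now I'll pick it by the long sides and set it on bare counter, lined up with the warmer.

```bash
python3 - <<'E'
from h import *
np.set_printoptions(precision=4,suppress=True)
def st(t):
    s=robot.get_state();print(t,round(s["time"],2),s["ee_pos"],"F",s["force"],"op",round(s["opening"],4),"q7",round(s["qpos"][6],3))
R=down(0.208-np.pi/2)
robot.move_ptp([.5205,-.2925,.085],R); st("above")
print(robot.move_linear([.5205,-.2925,.034],velocity=.08,threshold=8)); st("down")
robot.gripper_to(.03); st("grip")
robot.move_linear([.5205,-.2925,.115],velocity=.12); st("lift")
ci,im=shot("wrist","w2")
R2=down(.02-np.pi/2)
robot.move_ptp([.44,-.09,.075],R2); st("over")
E
```

```text
above 2.35 [ 0.5208 -0.2931  0.0859] F [0.5888 0.4407 0.9362] op 0.0941 q7 -0.993
False
down 3.13 [ 0.5207 -0.2925  0.0342] F [ 0.6867 -0.3379  0.3342] op 0.094 q7 -1.007
grip 4.06 [ 0.5205 -0.2925  0.034 ] F [ 0.3117  0.018  -0.4698] op 0.0354 q7 -1.007
lift 4.88 [ 0.5201 -0.2923  0.1143] F [ 0.3364 -0.4428 -2.3675] op 0.0357 q7 -0.986
over 5.83 [ 0.4408 -0.0909  0.0752] F [ 1.0391 -0.2629 -1.4146] op 0.0364 q7 -1.508
```

```bash
python3 - <<'E'
from h import *
np.set_printoptions(precision=4,suppress=True)
def st(t):
    s=robot.get_state();print(t,round(s["time"],2),s["ee_pos"],"F",s["force"],"op",round(s["opening"],4),"q7",round(s["qpos"][6],3))
robot.move_linear([.44,-.09,.030],velocity=.08)
print(robot.move_linear([.44,-.09,.0245],velocity=.02,threshold=4)); st("down")
robot.gripper_to(.07); st("open")
robot.move_linear([.44,-.09,.10],velocity=.15)
robot.move_ptp([.54,.245,.20],down(.02)); st("look")
shot("wrist","w3")
E
```

```text
True
down 6.83 [ 0.4405 -0.0901  0.0257] F [0.5094 1.1156 0.4881] op 0.0358 q7 -1.54
open 7.53 [ 0.4399 -0.09    0.0254] F [0.4732 0.3149 0.2301] op 0.0701 q7 -1.54
look 9.54 [0.5401 0.2436 0.1993] F [-0.8494 -0.3471  0.4857] op 0.0701 q7 -0.698
```

View pics/w3.png

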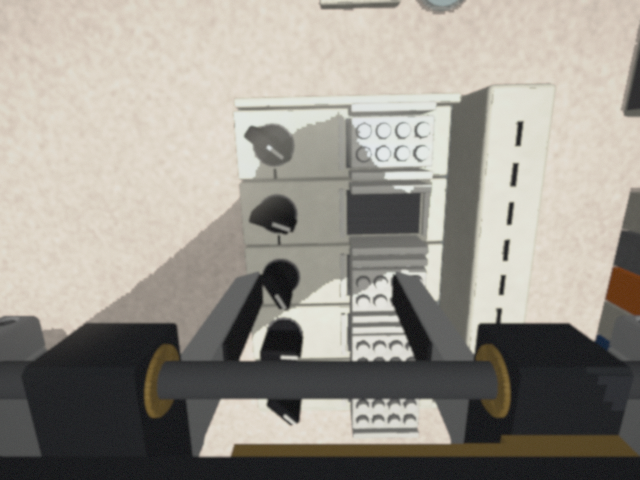

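The empty bay is the dark floor at (385,213), and its knob is at (275,215) with a pale pointer line near (280,226). I'll crop it for the edges.

```bash
python3 - <<'E'
from h import *
ci,im=load("w3")
x0,y0,k=230,165,3.6*1
o=cv2.resize(im[y0:y0+150,x0:x0+220],None,fx=k,fy=k,interpolation=cv2.INTER_CUBIC)
o=(255*(o/255.)**.5).astype(np.uint8)
for i in range(0,22):
    X=int(10*i*k);cv2.putText(o,str(x0+10*i),(X,8),0,.3,(0,0,255)); cv2.line(o,(X,0),(X,540),(0,160,160),1)
for i in range(0,15):
    Y=int(10*i*k);cv2.putText(o,str(y0+10*i),(0,Y+9),0,.3,(0,0,255)); cv2.line(o,(0,Y),(800,Y),(0,160,160),1)
cv2.imwrite("pics/w3c.png",o);print(o.shape)
E
```

```text
(540, 792, 3)
```

View pics/w3c.png

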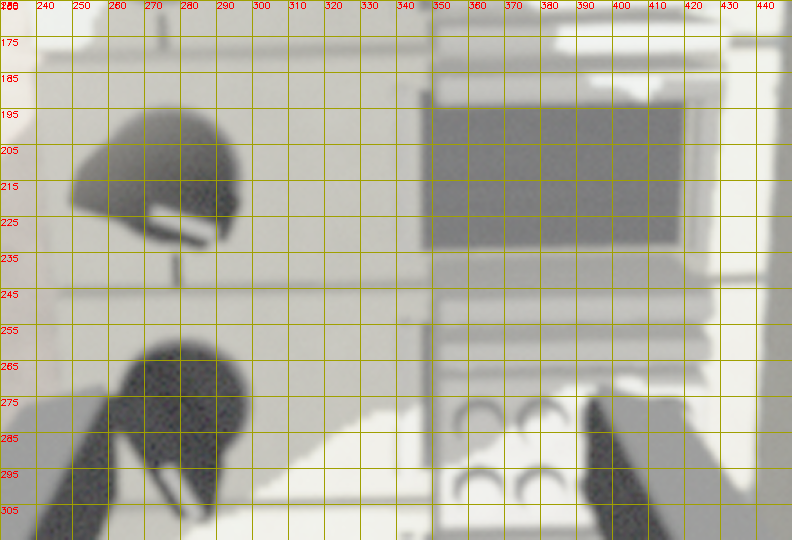

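```bash
cat > m.py <<'E'
from h import *
np.set_printoptions(precision=4,suppress=True)
ci,_=load("w3")
f=lambda p:np.array(p,float)/3.6+[230,165]-.36
g=lambda p,z:ray(ci,f(p),z)[:,:2]
U=g([(60,57),(420,52),(740,42)],.055);L=g([(60,293),(420,285),(745,277)],.055)
print("sep",U,L)
for S in(U,L):print(np.polyfit(S[:,0],S[:,1],1))
M=g([(177,257),(177,287)],.055);M2=g([(163,12),(162,48)],.055);print("mark",M,M2)
print("lipR floor in",g([(682,170)],.055),"lipR top",g([(690,170),(704,170)],.060),"lipL top in",g([(422,170)],.060))
print("floor -y edge",g([(440,248),(670,245)],.055),"+y wall top inner",g([(450,102),(670,102)],.095))
print("wing line",g([(150,211),(213,240)],.093), "end corners",g([(235,240),(205,250)],.093))
print("cam",-P(ci)[0].T@P(ci)[1])
E
python3 m.py
```

```text
sep [[0.4699 0.2881]
 [0.555  0.2908]
 [0.6303 0.2945]] [[0.4675 0.23  ]
 [0.5568 0.2337]
 [0.6371 0.2372]]
[0.0397 0.2692]
[0.0424 0.2102]
mark [[0.4967 0.2398]
 [0.4966 0.2321]] [[0.4945 0.299 ]
 [0.4941 0.2907]]
lipR floor in [[0.6193 0.2637]] lipR top [[0.6198 0.2647]
 [0.6232 0.2647]] lipL top in [[0.5561 0.2635]]
floor -y edge [[0.5614 0.2433]
 [0.6179 0.245 ]] +y wall top inner [[0.5593 0.2842]
 [0.6049 0.2851]]
wing line [[0.4963 0.2596]
 [0.5097 0.2534]] end corners [[0.5144 0.2535]
 [0.508  0.2512]]
cam [0.5382 0.3178 0.3595]
```

Unit yaw is about 0.04, the axis is at (0.4956, 0.260), and the bay centre comes out at (0.5875, 0.264). Separators, mark and walls agree to about 1 mm; the lips only agree on average. The block's y is now known exactly from the grip, so one wrist shot of it on the counter will show the camera's bias. Then I'll take it by its ends.

```bash
cat >> h.py <<'E'
np.set_printoptions(precision=4,suppress=True)
def st(t):
    s=robot.get_state();print(t,round(s["time"],2),s["ee_pos"],"F",s["force"],"op",round(s["opening"],4),"q7",round(s["qpos"][6],3))
E
python3 - <<'E'
from h import *
robot.move_ptp([.395,-.11,.18],down(.02)); st("look")
ci,im=shot("wrist","w4")
robot.gripper_to(.09)
robot.move_ptp([.44,-.09,.10],down(.02))
print(robot.move_linear([.44,-.09,.028],velocity=.08,threshold=8)); st("down")
x0,y0,k=320,150,5
p=proj(ci,[[.44,-.09,.043]])[0];print(p)
x0,y0=int(p[0]-60),int(p[1]-50)
o=cv2.resize(im[y0:y0+100,x0:x0+120],None,fx=k,fy=k,interpolation=cv2.INTER_CUBIC)
o=(255*(o/255.)**.7).astype(np.uint8)
for i in range(12):cv2.putText(o,str(x0+10*i),(50*i,8),0,.3,(0,0,255)); cv2.line(o,(50*i,0),(50*i,540),(0,160,160),1)
for i in range(10):cv2.putText(o,str(y0+10*i),(0,50*i+9),0,.3,(0,0,255)); cv2.line(o,(0,50*i),(800,50*i),(0,160,160),1)
u=np.array([np.cos(.02),np.sin(.02)]);v=np.array([-u[1],u[0]])
Q=[np.r_[np.array([.44,-.09])+a*.03*u+b*.018*v,.038] for a,b in((1,1),(1,-1),(-1,-1),(-1,1))]
q=((proj(ci,Q)-[x0,y0]+.4)*k).astype(int);cv2.polylines(o,[q],True,(0,0,255),1)
cv2.imwrite("pics/w4c.png",o)
E
```

```text
look 11.03 [ 0.3956 -0.1094  0.1802] F [ 0.5586  0.9139 -0.7496] op 0.0699 q7 0.144
False
down 13.12 [ 0.4403 -0.09    0.0283] F [ 0.7388 -0.4445 -0.0851] op 0.0902 q7 -0.191
[380.1058 213.8098]
```

View pics/w4c.png

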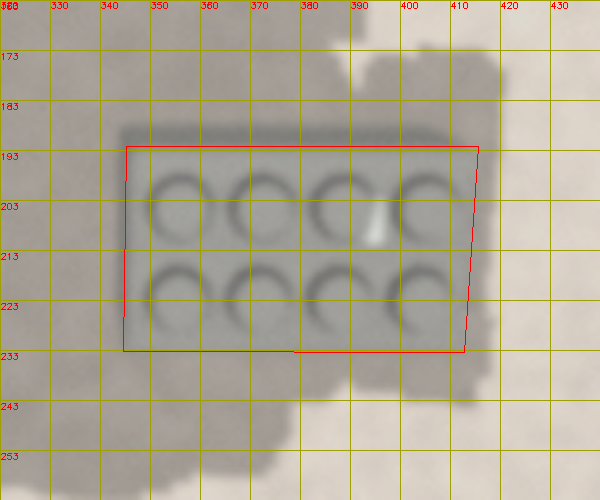

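The known block outline matches the image to within a pixel, so camera bias is under 1 mm and the bay estimate can be trusted. Taking it by the ends and hovering over the bay.

```bash
python3 - <<'E'
from h import *
robot.gripper_to(.05); st("grip")
robot.move_linear([.44,-.09,.175],velocity=.15); st("lift")
B=[.5875,.2640]; R=down(.039)
robot.move_ptp([*B,.175],R); 
robot.move_linear([*B,.135],velocity=.1); st("hover"); shot("side","s5"); shot("scene","c5")
hit=robot.move_linear([*B,.092],velocity=.05,threshold=6); st(f"in {hit}")
if not hit:
    hit=robot.move_linear([*B,.0815],velocity=.015,threshold=4); st(f"floor {hit}")
E
```

```text
grip 13.69 [ 0.4401 -0.0901  0.0281] F [-0.5018  0.5643  4.4586] op 0.0599 q7 -0.191
lift 14.82 [ 0.4395 -0.0899  0.1743] F [-0.3409  0.8345 -2.6538] op 0.0595 q7 0.015
hover 16.8 [0.5875 0.264  0.135 ] F [-0.0777 -0.401  -1.681 ] op 0.0599 q7 -0.777
in False 17.91 [0.5877 0.2641 0.0923] F [-0.0275 -0.4504 -1.6069] op 0.06 q7 -0.804
floor True 18.49 [0.5875 0.2639 0.0832] F [-2.6645 -0.3642  7.925 ] op 0.0596 q7 -0.81
```

The block touched the floor at exactly the expected height (0.0832). Next: let go, raise, and check block and knob from above.

```bash
python3 - <<'E'
from h import *
robot.gripper_to(.074); st("open")
B=[.5875,.2640]
robot.move_linear([*B,.17],velocity=.15); st("up")
robot.move_ptp([.535,.245,.19],down(.039)); robot.gripper_to(.035); st("look")
ci,im=shot("wrist","w6")
x0,y0,k=235,155,3.6
o=cv2.resize(im[y0:y0+150,x0:x0+220],None,fx=k,fy=k,interpolation=cv2.INTER_CUBIC)
o=(255*(o/255.)**.6).astype(np.uint8)
for i in range(0,22):
    X=int(10*i*k);cv2.putText(o,str(x0+10*i),(X,8),0,.3,(0,0,255)); cv2.line(o,(X,0),(X,6),(0,160,160),1)
u=np.array([np.cos(.039),np.sin(.039)]);v=np.array([-u[1],u[0]])
def poly(c,w,hx,hy,z,col):
    e=np.array([np.cos(w),np.sin(w)]);n=np.array([-e[1],e[0]])
    Q=[np.r_[np.array(c)+a*hx*e+b*hy*n,z] for a,b in((1,1),(1,-1),(-1,-1),(-1,1))]
    cv2.polylines(o,[((proj(ci,Q)-[x0,y0]+.4)*k).astype(int)],True,col,1)
poly(B,.039,.03,.018,.093,(0,0,255)); poly([.4956,.26],-.433,.017,.0055,.093,(0,255,0))
cv2.imwrite("pics/w6c.png",o)
for j in(1.138,.039):
    print(robot.ik([.4956,.26,.083],down(j)), robot.get_state()["qpos"])
E
```

```text
open 18.95 [0.587  0.2637 0.0825] F [-0.1151 -0.3331 -0.2529] op 0.074 q7 -0.81
up 19.68 [0.5872 0.2636 0.1692] F [ 0.3242  0.4014 -0.7468] op 0.0738 q7 -0.757
look 20.8 [0.535 0.245 0.19 ] F [-0.3914 -0.6126  0.3522] op 0.0353 q7 -0.751
[ 0.1468  0.6643 -0.9082  1.8683  0.6483  0.9355  0.0725] [ 0.0937  0.4918 -0.7609  1.7229  0.3783  1.0797 -0.7509]
[ 0.0041  0.5815 -0.6999  1.8725  0.4839  0.8639 -0.899 ] [ 0.0937  0.4918 -0.7609  1.7229  0.3783  1.0797 -0.7509]
```

View pics/w6c.png

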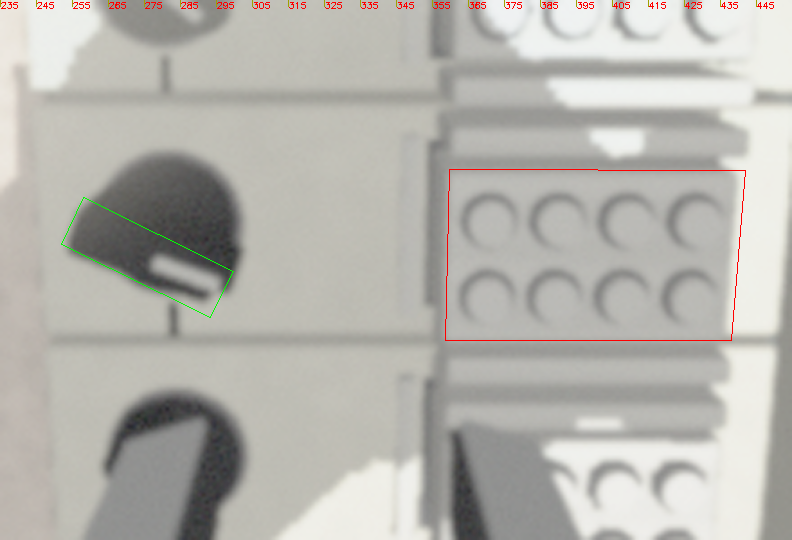

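```bash
python3 - <<'E'
from h import *
ci,im=load("w6")
f=lambda p,z:ray(ci,np.array(p,float)/3.6+[235,155]-.36,z)[:,:2]
for p in([(150,262),(222,290)],[(68,246),(205,298)]):
    a,b=f(p,.093);d=b-a;w=np.arctan2(d[1],d[0]);n=np.array([-np.sin(w),np.cos(w)])
    print(a,b,"ang",w,"axis offset",(np.array([.4956,.26])-a)@n)
M=f([(165,58),(165,88),(174,306),(174,333)],.055);print("marks",M)
U=f([(50,97),(430,98)],.055);L=f([(60,340),(430,340)],.055);print(U,L)
# disc left/top edge, pale pixels of the pointer
m=cv2.inRange(im[215:245,270:305],(110,)*3,(255,)*3)
sub=im[222:240,272:300].max(2);print(sub)
E
```

```text
[0.4961 0.2592] [0.5111 0.2538] ang -0.3445230305078959 axis offset 0.0006001905870928999
[0.4792 0.2619] [0.5076 0.2519] ang -0.33712209723930614 axis offset 0.0036384487992002154
marks [[0.4942 0.2981]
 [0.4942 0.2914]
 [0.4967 0.2398]
 [0.4967 0.233 ]]
[[0.4678 0.2883]
 [0.555  0.2915]] [[0.4693 0.2302]
 [0.5585 0.2337]]
[[ 37  37  38  36  34  32  29  34  34  31  31  27  28  31  24  26  27  24
   29  25  28  26  28  26  28  24  21  37]
 [ 35  33  34  35  34  34  33  36  32  33  34  33  31  30  32  29  28  30
   29  28  26  23  20  24  18  23  25  31]
 [ 34  34  29  34  35  34  38  35  35  37  32  28  33  31  29  31  23  28
   25  27  25  19  26  29  24  22  17  19]
 [ 33  33  35  34  36  44  57  61  56  50  41  36  32  32  33  32  33  29
   29  26  22  24  27  23  25  18  25  28]
 [ 32  28  30  32  44  65  89  97  91  79  66  53  44  39  36  33  32  28
   28  29  33  29  26  27  28  25  24  26]
 [ 31  33  33  34  55  87 116 129 125 118 103  86  72  62  50  42  35  29
   32  26  29  28  28  29  30  25  20  25]
 [ 33  28  38  40  59  99 126 141 144 139 132 123 112  97  85  70  58  4
[... 632 characters left out ...]
119 101  87  76  60  54  41  40  37  35  33  34  36  41  48  62  79  96
  108 121 129 136 138 115  78  51  60  95]
 [144 133 121 110 100  88  79  67  64  59  52  51  45  40  40  40  46  59
   70  84  96 119 127 113  87  69  85 114]
 [156 151 145 140 132 125 116 106 100  94  88  86  80  74  67  51  41  43
   41  52  71 102 121 127 114 106 115 133]
 [157 157 155 154 151 148 142 136 132 126 117 117 116 114 106  89  77  65
   57  60  81 109 135 143 139 137 139 147]
 [160 160 158 159 158 157 156 153 147 136 125 120 133 138 137 128 113 104
   96  95 111 131 148 155 153 153 154 154]
 [159 158 158 157 158 159 157 157 149 130 103 104 126 147 152 150 146 139
  131 130 137 148 156 158 156 155 156 157]]
```

The block sits in the bay on its predicted outline. The knob axis is confirmed, and the wing is at about −0.37 rad in world axes. I'll fit the pale line exactly, then grip and turn using joint 7 only.

```bash
python3 - <<'E'
from h import *
ci,im=load("w6")
m=im[222:236,272:299].max(2)>85; m[9:, :5]=0; m[12:, :12]=0
n,lab,stt,_=cv2.connectedComponentsWithStats(m.astype(np.uint8)); i=lab[7,10]
ys,xs=np.nonzero(lab==i); vx,vy,cx,cy=cv2.fitLine(np.c_[xs,ys].astype(np.float32),cv2.DIST_L2,0,.01,.01).ravel()
c=np.array([cx+272,cy+222]);W=ray(ci,[c-5*np.array([vx,vy]),c+5*np.array([vx,vy])],.093);d=W[1]-W[0]
ang=np.arctan2(d[1],d[0]); ang=ang if abs(ang)<1.5 else ang+np.pi
print("n",len(xs),"pos",W.mean(0),"ang",ang)
assert -.6<ang<-.15
A=[.4956,.260]; yaw=ang+np.pi/2
robot.move_ptp([*A,.125],down(yaw)); st("above")
print(robot.move_linear([*A,.083],velocity=.08,threshold=6)); st("down")
robot.gripper_to(.005); st("grip")
s=robot.get_state(); q=np.array(s["qpos"]); T=s["tool_rot"]; y0=np.arctan2(T[1,1],T[0,1])
print("jaw",y0,"moment",s["moment"])
E
```

```text
n 92 pos [0.5035 0.257  0.093 ] ang -0.326296592425731
above 21.8 [0.4959 0.2599 0.1252] F [ 0.5465  0.3229 -0.332 ] op 0.0351 q7 0.205
False
down 22.48 [0.4956 0.2602 0.083 ] F [ 0.6663  0.5895 -0.336 ] op 0.0349 q7 0.165
grip 22.98 [0.4959 0.2603 0.0833] F [2.317  1.8667 0.2388] op 0.0108 q7 0.165
jaw 1.2445906509703142 moment [ 0.5965 -0.527   0.0259]
```

```bash
python3 - <<'E'
from h import *
def yaw():
    T=robot.get_state()["tool_rot"]; return np.arctan2(T[1,1],T[0,1])
q=np.array(robot.get_state()["qpos"]); y0=yaw(); tgt=.0395
q[6]-=.15; robot.goto_joints(q); y1=yaw(); print(y0,y1); assert y1<y0-.1
for f in (.5,1.):
    for _ in range(1):
        pass
    p=q.copy(); p[6]=q[6]+(tgt-y1)*f; robot.goto_joints(p); print(yaw())
robot.pause(.2); e=tgt-yaw()
if abs(e)>.004: p[6]+=e; robot.goto_joints(p); robot.pause(.2)
st("turned"); print("yaw",yaw(),robot.get_state()["moment"])
robot.gripper_to(.035); st("open")
x=robot.get_state()["ee_pos"]
robot.move_linear([x[0],x[1],.14],velocity=.12)
robot.move_ptp([.535,.235,.20],down(.039)); st("look")
ci,im=shot("wrist","w7")
x0,y0,k=225,130,3.4
o=cv2.resize(im[y0:y0+165,x0:x0+230],None,fx=k,fy=k,interpolation=cv2.INTER_CUBIC)
o=(255*(o/255.)**.6).astype(np.uint8)
A=np.array([.4956,.26])
def P3(a,z):return ((proj(ci,[[*a,z]])[0]-[x0,y0]+.4)*k).astype(int)
w=.039-np.pi/2;e=np.array([np.cos(w),np.sin(w)])
cv2.line(o,tuple(map(int,P3(A,.093))),tuple(map(int,P3(A+.017*e,.093))),(0,255,0),1)
cv2.imwrite("pics/w7c.png",o)
E
```

```text
1.2445906509703142 1.0980683433018061
0.5708357503518511
0.04133325915520449
turned 24.63 [0.4962 0.2606 0.0833] F [ 5.0182  5.8999 -4.2844] op 0.011 q7 -1.038
yaw 0.04164243053721974 [ 1.1386 -1.2511 -0.1125]
open 25.22 [0.4959 0.2603 0.0833] F [-0.8557 -0.1101  0.2969] op 0.0351 q7 -1.043
look 26.24 [0.5354 0.2345 0.1997] F [-1.0602  0.3121  0.6115] op 0.0348 q7 -0.861
```

View pics/w7c.png

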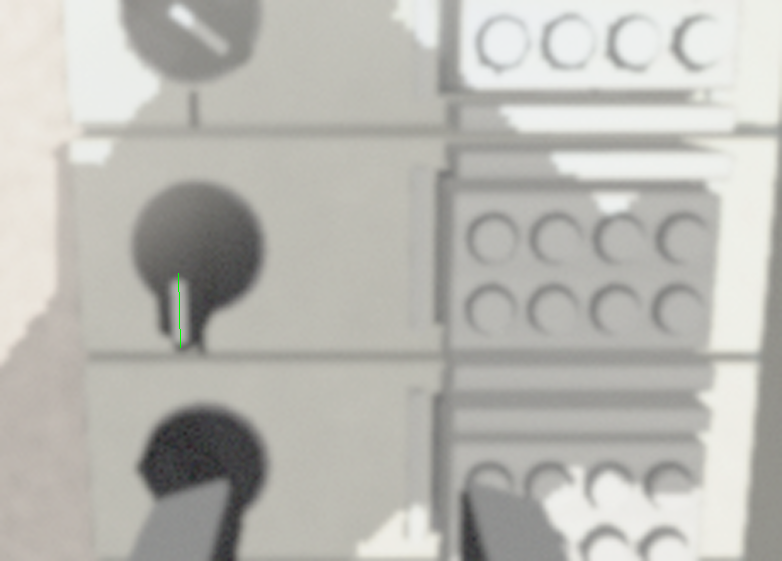

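The pointer lies on the predicted line straight towards the mark, and the block is seated in the bay. The gripper is clear, so I'm handing in.

```bash
python3 -c "
from h import *
robot.sign_off(); st('done')"
```

```text
the job is handed in; nothing more can be done
the job is handed in; nothing more can be done
```

I moved the tube block into the empty bay, turned that bay's knob to the mark, let go and handed the job in at about 26 s. No verdict came back, so the points below are my own checks.

**What I did:** I took the block from the stand by its long sides and set it upright on bare counter with contact sensed. I let go, took it again by its ends (60 mm opening) and lowered it into the bay of the 4th unit from the right. I then turned that unit's knob clockwise and backed off.

**Last checks:**
- **Block:** the gripper met the bay floor at 83.2 mm, against 83 mm expected. The picture after release showed the block on its predicted outline between the walls and lips.
- **Knob:** the final jaw angle was 0.042 rad, against my estimate of 0.039 for the unit's direction. The last picture shows the pointer on the line towards the mark, within roughly 0.01–0.02 rad.
- **Gripper:** it was about 0.1 m above the knobs when I handed in, touching nothing.

**What disagreed:**
- **Lip spacing:** I measured about 63 mm between the bay's lips instead of 68. Their midpoint still matched the centre I got from the mark.
- **Wing angle:** my three readings of the starting wing angle ranged from −0.33 to −0.43 rad. The flush 11 mm grip on the wing made that harmless.

I did not measure the bystanders or the other knobs again at the end. No move passed near the bystanders, and no unexpected force showed in the readings I printed.

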